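# Make up two desk kits from the loose stock

## Robot

A 6-joint arm with a two-finger parallel gripper is mounted at the origin on a cart in front of the work surface, level with it; the furniture and walls round the work are solid. World frame = base frame: x ahead of the robot, y to its left, z up, the work surface at z = 0. Lengths are in m, angles in degrees, forces in N, time in s.
With the tool pointing down it reaches from about 0.375 to 0.9 m from the base axis. Payload 3.1 kg.
Tool frame: the origin (TCP) lies between the finger pads; the fingertips stand 19 mm ahead of it and the grasp point (between the pads) is the TCP; z points along the fingers, x is the direction in which the jaws open and shut, and the axes are right-handed (so a half turn about z gives the same grasp; the last joint's range is limited). The gripper opens to 87 mm and grips with 3 to 60 N. Pads are 19 mm wide; open, the fingers measure 117 mm over their backs; the gripper's body (75 mm by 190 mm) begins 51 mm behind the grasp point.
Start: joints at [-82.477, 30.224, 82.088, -0, 67.689, -10.227], TCP at [0.191, -0.595, 0.242] pointing down, gripper open.
Joint ranges: [-176.69, 176.69], [-43.24, 126.21], [12.49, 139.97], [-82, 262], [0, 151.66], [-163.58, 163.58]. Speed limits (degrees/s): [159.86, 159.86, 180, 180, 180, 180].

## Interface

Orientations are given as a 3x3 rotation matrix whose columns are the frame's x, y, z axes.
In Python, from rig import read_state, capture, camera_info, hand_in, spot_in, silhouettes gives the robot as it stands.
- The arm moves only by the shell command python3 -m jog 'ROWS'. ROWS is text: rows parted by semicolons, each of 7 numbers parted by spaces: the shift along the tool's x, y, z in m, then the turn, a rotation vector about the tool's x, y, z in degrees, then the opening, from 0 (shut) to 1 (fully open). A call has 1 to 8 rows; each row is the pose to reach, as a shift and turn from the pose commanded when the call began, along the tool's axes at that moment; what a row does not reach only later rows make up. A row lasts 1/8 s, in which the tool goes at most 62.5 mm and 10.7 degrees, less where a joint would pass 70% of its speed; a pose out of reach is approached as far as the arm can. A call with a gripper value outside its range is refused whole. The fingers move at their own pace and stop on an object; the grip force is fixed at half the most. Time passes only in rows, so rows that repeat a pose let the fingers close. It gives the time, the measured TCP pose, the force and the opening at its end, in the units of the state.
- read_state(): the state, without advancing time (a new reading comes with each control period).
- capture(name): name is "scene" or "top" or "wrist"; returns (picture, depth): 480x640x3 uint8, red, green, blue; 480x640 float32, m along the optical axis (not along the pixel's ray), 0 where there is no reading.
- camera_info(name): a dict with "vfov" (degrees; the focal length in pixels is half the picture's height over the tangent of half this angle, whatever the lens; pixels are square), "cx", "cy" (the principal point, pixels), "R" (3x3) and "t" (3): a world point X has camera coordinates R X + t; the wrist camera has in their place "tool_from_camera" (4x4, takes a point from camera to tool coordinates, whose origin is the TCP and whose axes are the tool frame's). Camera axes: x right, y down, z forward; pixel columns grow to the right and rows downward; lengths in m; the calibration is good to about 2 mm. A picture is of the moment at which its call begins: read the wrist's pose just before it. camera_info takes no time and is no camera call.
- hand_in(): hands the job in, once; it reports no verdict.
Trained networks look in the newest picture that a camera, given by its name, has taken for a name from the list of things; names that differ only in an ending like _2 or _b are one class to them, and where a whole thing is asked for, a point or a joint stands for the part that bears it (a point fixed in the world has none). Each returns a list of dicts, best first, with "score" (0 to 1); they miss things now and then, are a little off and sometimes report something else, mostly with a low value. They report only what shows in the picture. A call takes as long as a camera call.
- spot_in(label, camera): "centre" ([x, y, z] in m, in world coordinates, good to about 4 mm: the middle of the surface that is visible of it).
- silhouettes(label, camera): "region" (480x640 bool, what is visible of it).
The state is a dict: "time_s": time; "joint_positions": joint angles; "qvel": joint speeds; "tau": joint torques, N m; "position": TCP position; "tcp_rot": TCP orientation; "force": force on the tool from outside, world axes, zero at the start; "moment": the same for the moment, N m; "opening": opening from 0.0 (shut) to 1.0 (fully open).
Only numpy, scipy, OpenCV 4.12 (cv2) and the standard library are available. Lean on these libraries where they do the work, as an engineer would, in place of code of your own. Each camera call takes 0.05 s, during which the arm holds its last target.

## Task

Make up two desk kits from the stock lying on the desk mat: the white tray with two compartments gets one of the large binder clips and the eraser, and the white tray with three compartments gets the other binder clip, the memory stick and the pencil sharpener. Put one thing in each compartment, set down on the compartment's floor the same way up as it is now, and do not push the mouse or the stapler out of place.

Things in the scene. Friction and masses are not known exactly. Their poses are not given: they have to be found in the camera images.
- tray2: fixed shallow white desk tray, no lid, 80 (x) by 133 (y) mm, with two equal compartments in a row along y. Origin: centre of its underside, z up. Floor 3 mm thick; outer walls and partitions 3 mm thick, their tops 10 mm above the underside. Compartments 74 (x) by 62 (y) mm inside, centres at x = 0, y = -32.5 and +32.5 mm. It lies on a grey desk mat whose top is at z = 2.5 mm, as does the stock
- tray3: fixed shallow white desk tray, no lid, 80 (x) by 198 (y) mm, with three equal compartments in a row along y. Origin: centre of its underside, z up. Floor 3 mm thick; outer walls and partitions 3 mm thick, their tops 10 mm above the underside. Compartments 74 (x) by 62 (y) mm inside, centres at x = 0, y = -65, 0 and +65 mm. It lies on a grey desk mat whose top is at z = 2.5 mm, as does the stock
- clip_a: large black binder clip standing on its spine, wire handles fanned upwards; one of two alike, either may go in either tray. Origin: centre of its underside, z up. Spine block 40 (x) x 22 (y) mm, 16 high; above it, 16 to 36 mm up, the handles: 22 wide along x, 42 along y. Rigid; grip the handles across x, fingertips 19 mm or more above the underside. 20 to 45 g
- clip_b: large black binder clip standing on its spine, wire handles fanned upwards; one of two alike, either may go in either tray. Origin: centre of its underside, z up. Spine block 40 (x) x 22 (y) mm, 16 high; above it, 16 to 36 mm up, the handles: 22 wide along x, 42 along y. Rigid; grip the handles across x, fingertips 19 mm or more above the underside. 20 to 45 g
- eraser: rubber eraser in a card sleeve, lying flat, 23 (x) x 58 (y) x 12 (z) mm. Origin: centre of its underside. Grip across x. 20 to 45 g
- usb_stick: dark red memory stick with a bare metal plug, lying flat, 18 (x) x 53 (y) x 8 (z) mm; the body runs from y = -14 to +26 mm, the plug (12 mm wide) from -26 to -14. Origin: centre of the underside. Grip across x. 20 to 45 g
- sharpener: small pale metal pencil sharpener with a dark top, 15 (x) x 25 (y) x 13 (z) mm. Origin: centre of its underside. Grip across x. 20 to 45 g
- mouse: dark computer mouse beside the stock, 112 (x) x 60 (y) x 38 (z) mm, a loose bystander: leave it where it is. Origin: centre of its underside. A computer and monitor, up to 0.5 m high, stand left of the mat: coming from the left, keep the tool within 0.35 m of the base axis, gripper turned edge-on to them, until y < -0.1
- stapler: black stapler beside the stock, 36 (x) x 145 (y) x 57 (z) mm, a loose bystander: leave it where it is. Origin: centre of its underside

How it is judged (in metres and radians):
At the end, for the whole second after the job is handed in: Two-compartment tray: a clip and the eraser; three-compartment tray: the other clip, memory stick, sharpener; one per compartment, origins within 27 mm (tray y) and 31 mm (x) of its centre, under 8 mm above the tray's underside, upright within 0.25 rad, at rest, let go (((x of clip_a in the frame of tray2 between -0.031 and 0.031 m and z of each of clip_a, eraser in the frame of tray2 below 0.008 m and x of eraser in the frame of tray2 between -0.031 and 0.031 m and ((y of clip_a in the frame of tray2 between -0.0595 and -0.0055 m and y of eraser in the frame of tray2 between 0.0055 and 0.0595 m) or (y of eraser in the frame of tray2 between -0.0595 and -0.0055 m and y of clip_a in the frame of tray2 between 0.0055 and 0.0595 m)) and x of clip_b in the frame of tray3 between -0.031 and 0.031 m and z of each of clip_b, usb_stick, sharpener in the frame of tray3 below 0.008 m and x of usb_stick in the frame of tray3 between -0.031 and 0.031 m and x of sharpener in the frame of tray3 between -0.031 and 0.031 m and ((y of clip_b in the frame of tray3 between -0.092 and -0.038 m and y of usb_stick in the frame of tray3 between -0.027 and 0.027 m and y of sharpener in the frame of tray3 between 0.038 and 0.092 m) or (y of clip_b in the frame of tray3 between -0.092 and -0.038 m and y of sharpener in the frame of tray3 between -0.027 and 0.027 m and y of usb_stick in the frame of tray3 between 0.038 and 0.092 m) or (y of usb_stick in the frame of tray3 between -0.092 and -0.038 m and y of clip_b in the frame of tray3 between -0.027 and 0.027 m and y of sharpener in the frame of tray3 between 0.038 and 0.092 m) or (y of usb_stick in the frame of tray3 between -0.092 and -0.038 m and y of sharpener in the frame of tray3 between -0.027 and 0.027 m and y of clip_b in the frame of tray3 between 0.038 and 0.092 m) or (y of sharpener in the frame of tray3 between -0.092 and -0.038 m and y of clip_b in the frame of tray3 between -0.027 and 0.027 m and y of usb_stick in the frame of tray3 between 0.038 and 0.092 m) or (y of sharpener in the frame of tray3 between -0.092 and -0.038 m and y of usb_stick in the frame of tray3 between -0.027 and 0.027 m and y of clip_b in the frame of tray3 between 0.038 and 0.092 m))) or (x of clip_b in the frame of tray2 between -0.031 and 0.031 m and z of each of clip_b, eraser in the frame of tray2 below 0.008 m and x of eraser in the frame of tray2 between -0.031 and 0.031 m and ((y of clip_b in the frame of tray2 between -0.0595 and -0.0055 m and y of eraser in the frame of tray2 between 0.0055 and 0.0595 m) or (y of eraser in the frame of tray2 between -0.0595 and -0.0055 m and y of clip_b in the frame of tray2 between 0.0055 and 0.0595 m)) and x of clip_a in the frame of tray3 between -0.031 and 0.031 m and z of each of clip_a, usb_stick, sharpener in the frame of tray3 below 0.008 m and x of usb_stick in the frame of tray3 between -0.031 and 0.031 m and x of sharpener in the frame of tray3 between -0.031 and 0.031 m and ((y of clip_a in the frame of tray3 between -0.092 and -0.038 m and y of usb_stick in the frame of tray3 between -0.027 and 0.027 m and y of sharpener in the frame of tray3 between 0.038 and 0.092 m) or (y of clip_a in the frame of tray3 between -0.092 and -0.038 m and y of sharpener in the frame of tray3 between -0.027 and 0.027 m and y of usb_stick in the frame of tray3 between 0.038 and 0.092 m) or (y of usb_stick in the frame of tray3 between -0.092 and -0.038 m and y of clip_a in the frame of tray3 between -0.027 and 0.027 m and y of sharpener in the frame of tray3 between 0.038 and 0.092 m) or (y of usb_stick in the frame of tray3 between -0.092 and -0.038 m and y of sharpener in the frame of tray3 between -0.027 and 0.027 m and y of clip_a in the frame of tray3 between 0.038 and 0.092 m) or (y of sharpener in the frame of tray3 between -0.092 and -0.038 m and y of clip_a in the frame of tray3 between -0.027 and 0.027 m and y of usb_stick in the frame of tray3 between 0.038 and 0.092 m) or (y of sharpener in the frame of tray3 between -0.092 and -0.038 m and y of usb_stick in the frame of tray3 between -0.027 and 0.027 m and y of clip_a in the frame of tray3 between 0.038 and 0.092 m)))) and angle between each of clip_a, clip_b, eraser, usb_stick, sharpener's own z axis and vertical below 0.25 rad and linear speed of each of clip_a, clip_b, eraser, usb_stick, sharpener below 0.02 m/s); the robot touches nothing.
It fails at once if the mouse is pushed more than 25 mm from where it stood (distance of mouse from where it was at the start of the episode above 0.025 m).
It fails at once if the stapler is pushed more than 25 mm from where it stood (distance of stapler from where it was at the start of the episode above 0.025 m).
It also fails if it takes over 102 s, if anything falls off the work surface, if the arm or the gripper's body presses on something with over 40 N, if the wrist force passes 120 N, or if a joint passes its speed limit or range.

## Working session

There is one attempt and no reset: what is moved stays moved. The work goes in short steps, Python scripts to look and compute and a shell command to move; the robot and the scene stay as the last step left them, time stands still between calls to the robot, and variables do not carry over. Pictures are saved under pics/ and viewed, and the job is handed in when it is done.

```bash
ls; mkdir -p pics; python3 - <<'E'
from rig import *
import cv2, numpy as np
s=read_state(); print({k:np.round(v,3).tolist() for k,v in s.items()})
for n in ("scene","top","wrist"):
    p,d=capture(n); cv2.imwrite(f"pics/{n}0.png",p[:,:,::-1]); np.save(f"pics/{n}0.npy",d)
    print(n,{k:np.round(v,3).tolist() for k,v in camera_info(n).items()})
E
```

```text
pics
{'time_s': 0.0, 'joint_positions': [-82.478, 30.282, 82.158, 0.003, 67.689, -10.227], 'qvel': [-0.094, 0.045, 0.062, 0.077, -0.029, -0.031], 'tau': [-0.001, -44.005, -17.66, 0.063, 0.058, -0.0], 'position': [0.19, -0.595, 0.241], 'tcp_rot': [[0.305, -0.952, -0.0], [-0.952, -0.305, 0.002], [-0.002, -0.0, -1.0]], 'force': [0.563, 0.394, -0.658], 'moment': [-0.033, 0.029, 0.001], 'opening': 1.002}
scene {'vfov': 53.294, 'cx': 321.843, 'cy': 244.116, 'R': [[0.608, -0.794, 0.016], [-0.356, -0.29, -0.888], [0.71, 0.535, -0.459]], 't': [-0.513, 0.131, 0.681]}
top {'vfov': 47.469, 'cx': 323.374, 'cy': 241.621, 'R': [[-0.022, -0.999, 0.037], [-0.987, 0.015, -0.162], [0.161, -0.04, -0.986]], 't': [-0.282, 0.488, 0.792]}
wrist {'vfov': 67.658, 'cx': 317.906, 'cy': 242.711, 'tool_from_camera': [[1.0, -0.001, -0.0, -0.0], [0.001, 0.958, 0.288, -0.079], [0.0, -0.288, 0.958, -0.142], [0.0, 0.0, 0.0, 1.0]]}
```

View pics/scene0.png

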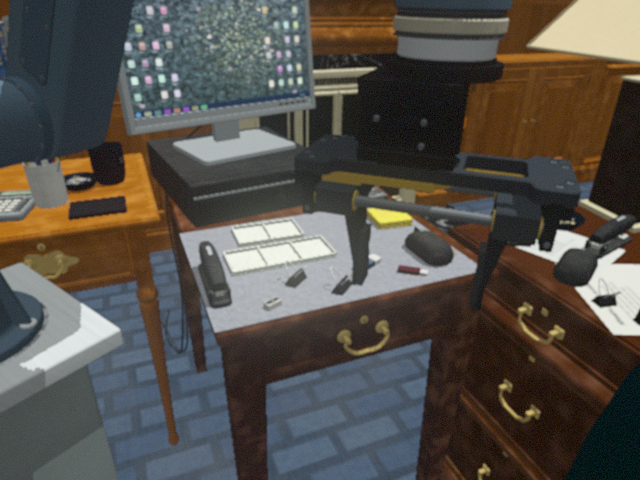

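View pics/top0.png

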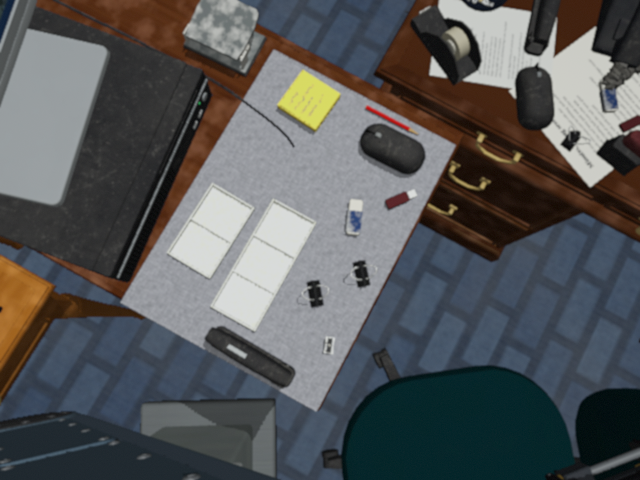

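View pics/wrist0.png

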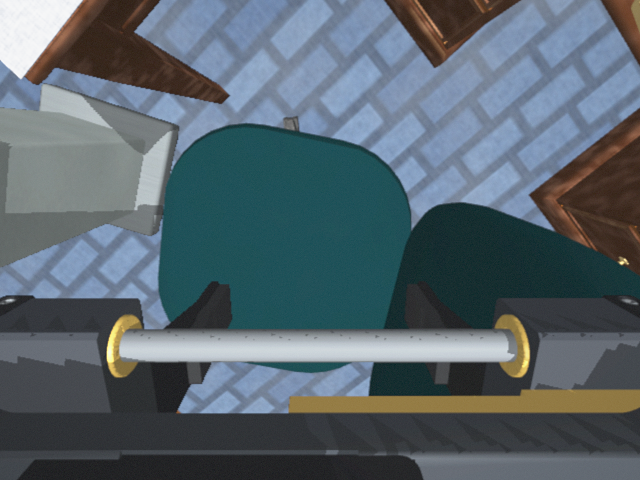

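The top view shows everything on the mat: 
- **Trays:** tray2 near px (210,230), tray3 near (264,265).
- **Stock:** clips at (315,293) and (361,273), eraser (354,217), stick (400,199), sharpener (329,345).
- **Bystanders:** mouse (392,149), stapler (250,355).

Lookalikes lie on the desk at upper right, and the arm starts out of view.

```bash
cat > h.py <<'E'
from rig import *
import cv2, numpy as np
def K(n):
    c=camera_info(n); f=240/np.tan(np.radians(c["vfov"]/2)); return f,c["cx"],c["cy"],c
def cam_pose(n,s=None):
    f,cx,cy,c=K(n)
    if "R" in c:
        R=np.array(c["R"]);t=np.array(c["t"]); return R.T,-R.T@t
    M=np.array(c["tool_from_camera"]); Rt=np.array(s["tcp_rot"]); p=np.array(s["position"])
    return Rt@M[:3,:3], Rt@M[:3,3]+p
def backproj(n,mask,d,s=None):
    f,cx,cy,c=K(n); v,u=np.nonzero(mask&(d>0)); z=d[v,u]
    R,o=cam_pose(n,s); P=np.c_[(u-cx)/f*z,(v-cy)/f*z,z]; return P@R.T+o
def ray(n,u,v,zpl,s=None):
    f,cx,cy,c=K(n); R,o=cam_pose(n,s); r=R@np.array([(u-cx)/f,(v-cy)/f,1]); return o+r*(zpl-o[2])/r[2]
def proj(n,X,s=None):
    f,cx,cy,c=K(n); R,o=cam_pose(n,s); p=R.T@(np.array(X)-o); return np.array([f*p[0]/p[2]+cx,f*p[1]/p[2]+cy])
E
python3 - <<'E'
from h import *
p,d=capture("top"); vis=p.copy()
for l in ["tray2","tray3","clip_a","eraser","usb_stick","sharpener","mouse","stapler"]:
    for r in spot_in(l,"top")[:4]: print(l,"spot",round(r["score"],2),np.round(r["centre"],3))
    for r in silhouettes(l,"top")[:3]:
        m=r["region"]; P=backproj("top",m,d); 
        if len(P)==0: continue
        v,u=np.nonzero(m)
        ct,(w,h),a=cv2.minAreaRect(np.float32(P[:,:2])) if len(P)>4 else ((0,0),(0,0),0)
        print(l,"sil",round(r["score"],2),m.sum(),"px",u.mean().round(),v.mean().round(),"med",np.round(np.median(P,0),3),"zmax",np.percentile(P[:,2],98).round(3),"rect",np.round(ct,3),round(w,3),round(h,3),round(a,1))
print(read_state()["time_s"])
E
```

```text
tray2 spot 0.61 [ 0.452 -0.198  0.008]
tray2 spot 0.56 [ 0.515 -0.112  0.004]
tray2 sil 0.93 6484 px 263.0 265.0 med [ 0.454 -0.195  0.005] zmax 0.013 rect [ 0.457 -0.196] 0.085 0.203 60.2
tray2 sil 0.7 4176 px 211.0 230.0 med [ 0.51  -0.113  0.005] zmax 0.013 rect [ 0.512 -0.114] 0.081 0.135 57.8
tray3 spot 0.61 [ 0.452 -0.198  0.008]
tray3 spot 0.56 [ 0.515 -0.112  0.004]
tray3 sil 0.93 6484 px 263.0 265.0 med [ 0.454 -0.195  0.005] zmax 0.013 rect [ 0.457 -0.196] 0.085 0.203 60.2
tray3 sil 0.7 4176 px 211.0 230.0 med [ 0.51  -0.113  0.005] zmax 0.013 rect [ 0.512 -0.114] 0.081 0.135 57.8
clip_a spot 0.92 [ 0.41  -0.277  0.02 ]
clip_a spot 0.81 [ 0.437 -0.352  0.016]
clip_a sil 0.68 333 px 361.0 273.0 med [ 0.437 -0.35   0.014] zmax 0.026 rect [ 0.437 -0.351] 0.041 0.025 12.7
clip_a sil 0.38 307 px 399.0 199.0 med [ 0.558 -0.416  0.01 ] zmax 0.013 rect [ 0.56  -0.419] 0.02 0.052 23.1
eraser spot 0.88 [ 0.53  -0.344  0.017]
eraser sil 0.8 504 px 354.0 217.0 med [ 0.527 -0.343  0.013] zmax 0.016 rect [ 0.53  -0.343] 0.023 0.061 82.2
usb_stick spot 0.53 [ 0.553 -0.424  0.012]
usb_stick sil 0.66 328 px 400.0 198.0 med [ 0.559 -0.418  0.01 ] zmax 0.013 rect [ 0.56  -0.421] 0.02 0.056 24.1
sharpener spot 0.73 [ 0.329 -0.298  0.014]
sharpener sil 0.52 134 px 329.0 345.0 med [ 0.326 -0.297  0.013] zmax 0.016 rect [ 0.327 -0.298] 0.013 0.025 78.0
mouse spot 0.75 [ 0.635 -0.41   0.034]
mouse sil 0.78 2316 px 392.0 148.0 med [ 0.636 -0.406  0.034] zmax 0.041 rect [ 0.647 -0.41 ] 0.114 0.07 61.4
stapler spot 0.62 [ 0.318 -0.181  0.053]
stapler sil 0.8 2340 px 251.0 356.0 med [ 0.314 -0.18   0.052] zmax 0.06 rect [ 0.311 -0.177] 0.145 0.039 59.2
1.0
```

```bash
python3 - <<'E'
from h import *
p=cv2.imread("pics/top0.png"); d=np.load("pics/top0.npy")
# rectified to plane z=.0125 : x range .26..0.72, y range .02..-.50 ; 1.5px/mm ; image up=+x, left=+y
S=1300; X0,X1,Y0,Y1=0.26,0.70,0.03,-0.47
def uv(x,y,z=0.0125): return proj("top",[x,y,z])
src=np.float32([uv(X1,Y0),uv(X1,Y1),uv(X0,Y1),uv(X0,Y0)])
W,H=int((Y0-Y1)*S),int((X1-X0)*S)
M=cv2.getPerspectiveTransform(src,np.float32([[0,0],[W,0],[W,H],[0,H]]))
im=cv2.warpPerspective(p,M,(W,H),flags=cv2.INTER_CUBIC)
for x in np.arange(.3,.7,.1): cv2.line(im,(0,int((X1-x)*S)),(W,int((X1-x)*S)),(0,255,255),1)
for y in np.arange(-.4,.01,.1): cv2.line(im,(int((Y0-y)*S),0),(int((Y0-y)*S),H),(0,255,255),1)
cv2.imwrite("pics/rect0.png",im)
c=cv2.resize(p[170:370,190:440],None,fx=3.2,fy=3,interpolation=cv2.INTER_CUBIC); cv2.imwrite("pics/crop0.png",c[:600,:800])
for u,v in [(160,150),(205,85),(195,110),(130,250),(120,270),(60,200),(10,60),(100,50),(60,100)]:
    m=np.zeros(d.shape,bool); m[v-1:v+2,u-1:u+2]=1; print(u,v,np.round(np.median(backproj("top",m,d),0),3))
E
```

```text
160 150 [ 0.614 -0.053  0.098]
205 85 [ 0.729 -0.111  0.065]
195 110 [ 0.691 -0.095  0.06 ]
130 250 [ 0.47  -0.007  0.074]
120 270 [0.441 0.005 0.076]
60 200 [0.537 0.081 0.111]
10 60 [0.711 0.125 0.182]
100 50 [0.764 0.035 0.112]
60 100 [0.685 0.088 0.112]
```

View pics/rect0.png

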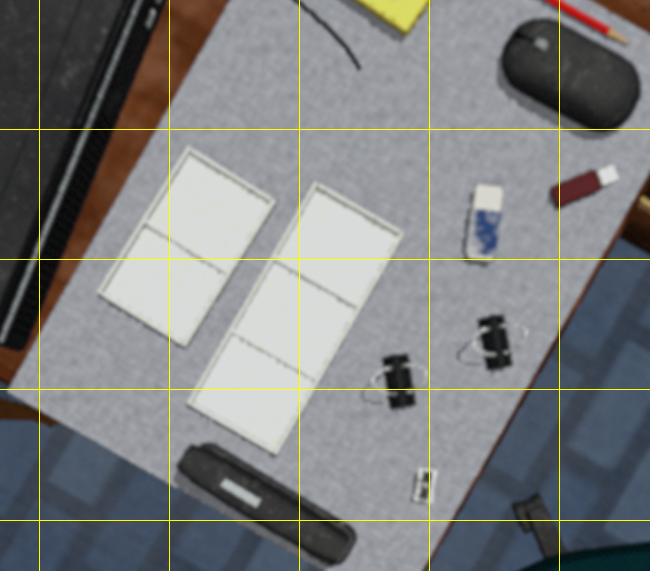

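View pics/crop0.png

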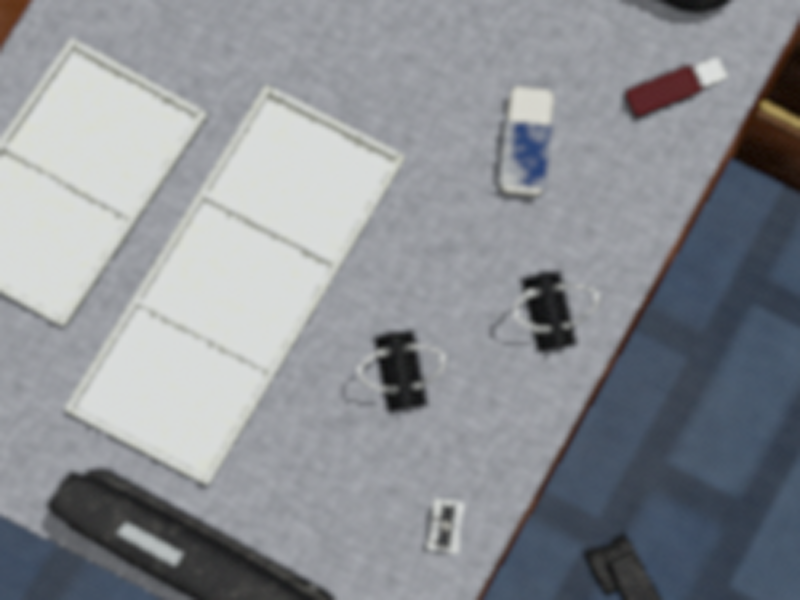

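All the stock and trays line up with the sizes given. I'll write a helper that works out the shifts, then go above the eraser.

```bash
cat > go.py <<'E'
import sys
from h import *
# args: x y z phi : prints shift+turn in tool axes
x,y,z,phi=map(float,sys.argv[1:5])
s=read_state(); R=np.array(s["tcp_rot"]); p=np.array(s["position"])
c,sn=np.cos(np.radians(phi)),np.sin(np.radians(phi))
Rt=np.array([[c,sn,0],[sn,-c,0],[0,0,-1]])
sh=R.T@(np.array([x,y,z])-p); rv=np.degrees(cv2.Rodrigues(R.T@Rt)[0].ravel())
print("t",round(s["time_s"],2),"at",np.round(p,4),"phi",round(np.degrees(np.arctan2(R[1,0],R[0,0])),1),"open",round(s["opening"],3),"f",np.round(s["force"],1))
print("shift",np.round(sh,4),"turn",np.round(rv,1), "rows>=",int(np.ceil(max(np.linalg.norm(sh)/.0625,np.linalg.norm(rv)/10.7))))
E
python3 go.py 0.53 -0.343 0.13 -98
```

```text
t 1.0 at [ 0.1906 -0.5952  0.2416] phi -72.3 open 1.0 f [-1.  -0.5  0. ]
shift [-0.1368 -0.4002  0.1116] turn [-0.  -0.  25.7] rows>= 7
```

```bash
python3 -m jog '-0.137 -0.4 0.11 0 0 25.7 0.6;-0.137 -0.4 0.11 0 0 25.7 0.6;-0.137 -0.4 0.11 0 0 25.7 0.6;-0.137 -0.4 0.11 0 0 25.7 0.6;-0.137 -0.4 0.11 0 0 25.7 0.6;-0.137 -0.4 0.11 0 0 25.7 0.6;-0.137 -0.4 0.11 0 0 25.7 0.6;-0.137 -0.4 0.11 0 0 25.7 0.6'; python3 - <<'E'
from h import *
import time
s=read_state(); p,d=capture("wrist"); cv2.imwrite("pics/w1.png",p[:,:,::-1])
E
python3 go.py 0.53 -0.343 0.0285 -98
```

```text
time_s: 2.0
position: [0.5322, -0.3389, 0.1301]
tcp_rot: [[-0.132, -0.991, -0.001], [-0.991, 0.132, 0.002], [-0.002, 0.001, -1.0]]
force: [-0.8, -0.9, 0.5]
opening: 0.6
t 2.05 at [ 0.531  -0.3408  0.1307] phi -97.7 open 0.602 f [ 0.3 -1.1 -0.6]
shift [0.0024 0.0006 0.1022] turn [0.1 0.  0.3] rows>= 2
```

View pics/w1.png

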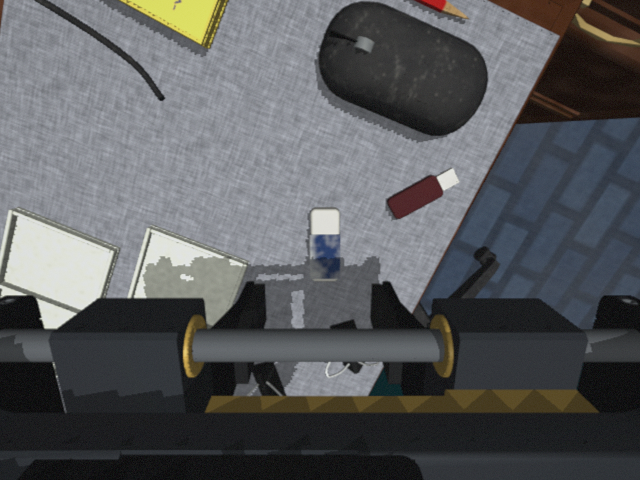

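```bash
cat > wl.py <<'E'
import sys
from h import *
# wrist look: labels... 
out=sys.argv[1]
s=read_state(); p,d=capture("wrist"); cv2.imwrite(f"pics/{out}.png",p[:,:,::-1])
print("t",round(s["time_s"],2))
for l in sys.argv[2:]:
    for r in silhouettes(l,"wrist")[:3]:
        m=r["region"]; P=backproj("wrist",m,d,s)
        if len(P)<10: continue
        zt=np.percentile(P[:,2],90); Q=P[P[:,2]>zt-0.004]
        ct,(w,h),a=cv2.minAreaRect(np.float32(Q[:,:2])); v,u=np.nonzero(m)
        print(l,round(r["score"],2),"px",u.mean().round(),v.mean().round(),"mean",np.round(Q.mean(0),4),"rect",np.round(ct,4),round(w,4),round(h,4),round(a,1))
E
python3 wl.py w2 eraser usb_stick clip_a tray2
```

```text
t 2.05
eraser 0.95 px 321.0 242.0 mean [ 0.5307 -0.3431  0.0132] rect [ 0.5294 -0.3432] 0.0226 0.0579 81.9
usb_stick 0.7 px 417.0 191.0 mean [ 0.5594 -0.418   0.0096] rect [ 0.5597 -0.42  ] 0.0179 0.0528 22.4
clip_a 0.72 px 345.0 341.0 mean [ 0.433  -0.3533  0.0273] rect [ 0.4871 -0.3541] 0.0173 0.1377 89.9
clip_a 0.61 px 266.0 379.0 mean [ 0.4183 -0.2787  0.0203] rect [ 0.4655 -0.29  ] 0.0263 0.1274 80.4
tray2 0.88 px 184.0 271.0 mean [ 0.5313 -0.2344  0.0108] rect [ 0.5265 -0.2413] 0.0865 0.098 58.8
tray2 0.87 px 52.0 264.0 mean [ 0.5473 -0.1328  0.0108] rect [ 0.5376 -0.1845] 0.201 0.0918 85.9
```

```bash
python3 go.py 0.5295 -0.3432 0.0285 -98.1; python3 -m jog '0.002 0.001 0.05 0 0 0.4 0.6;0.002 0.001 0.085 0 0 0.4 0.6;0.002 0.001 0.102 0 0 0.4 0.6;0.002 0.001 0.102 0 0 0.4 0.6;0.002 0.001 0.102 0 0 0.4 0.1;0.002 0.001 0.102 0 0 0.4 0.1;0.002 0.001 0.102 0 0 0.4 0.1;0.002 0.001 0.102 0 0 0.4 0.1'
```

```text
t 2.3 at [ 0.5288 -0.3443  0.1321] phi -98.1 open 0.6 f [ 0.8 -0.4  0.8]
shift [-0.0012 -0.0005  0.1036] turn [-0. -0.  0.] rows>= 2
time_s: 3.3
position: [0.5288, -0.3448, 0.0302]
tcp_rot: [[-0.145, -0.989, 0.001], [-0.989, 0.145, -0.001], [0.001, -0.001, -1.0]]
force: [0.6, 0.4, 2.7]
opening: 0.251
```

```bash
python3 -m jog '0 0 0 0 0 0 0.4;0 0 0.0025 0 0 0 0.4;0 0 0.0025 0 0 0 0.4;0 0 0.0025 0 0 0 0.1;0 0 0.0025 0 0 0 0.1;0 0 0.0025 0 0 0 0.1;0 0 -0.03 0 0 0 0.1;0 0 -0.06 0 0 0 0.1'; python3 wl.py w3 tray2 eraser; python3 go.py 0.538 -0.130 0.08 -30
```

```text
time_s: 4.3
position: [0.5283, -0.3445, 0.0899]
tcp_rot: [[-0.145, -0.989, -0.001], [-0.989, 0.145, 0.001], [-0.001, 0.001, -1.0]]
force: [0.1, 0.5, -1.1]
opening: 0.259
t 4.3
tray2 0.98 px 38.0 278.0 mean [ 0.5436 -0.1649  0.0106] rect [ 0.5363 -0.2038] 0.1289 0.0678 87.8
tray2 0.6 px 132.0 312.0 mean [ 0.5084 -0.2066  0.0105] rect [ 0.4973 -0.2189] 0.0795 0.1923 57.3
eraser 0.73 px 317.0 286.0 mean [ 0.5379 -0.3454  0.0766] rect [ 0.5385 -0.3455] 0.0226 0.0454 81.7
eraser 0.66 px 342.0 380.0 mean [ 0.4405 -0.3488  0.0198] rect [ 0.4394 -0.3509] 0.0283 0.0207 44.3
t 4.45 at [ 0.5294 -0.3455  0.0912] phi -98.3 open 0.26 f [ 0.  -0.5 -0.9]
shift [-0.2145  0.0228  0.0106] turn [ -0.1  -0.2 -68.3] rows>= 7
```

View pics/w3.png

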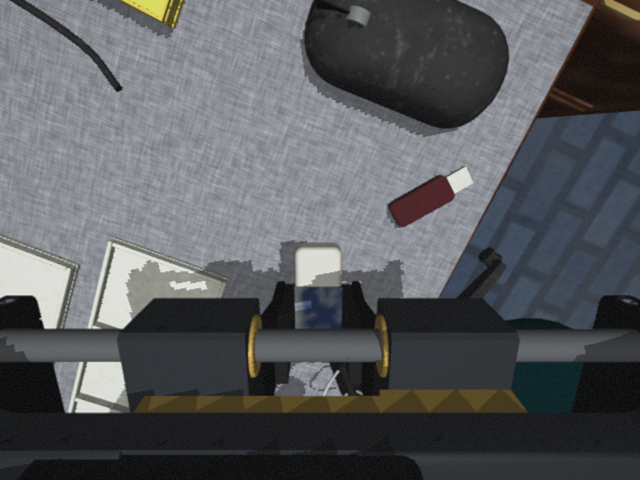

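The eraser is held level (px 317,286), pad gap 22.6 mm. Next I'll carry it above tray2's far compartment.

```bash
python3 -m jog '-0.03 0.003 0 0 0 -9 0.1;-0.06 0.006 0 0 0 -19 0.1;-0.09 0.01 0 0 0 -29 0.1;-0.12 0.013 0 0 0 -39 0.1;-0.15 0.016 0 0 0 -49 0.1;-0.18 0.019 0 0 0 -59 0.1;-0.205 0.022 0 0 0 -68.3 0.1;-0.2145 0.023 0 0 0 -68.3 0.1'; python3 -m jog '0 0 0 0 0 0 0.1;0 0 0 0 0 0 0.1';python3 wl.py w4 tray2 eraser; python3 go.py 0.538 -0.130 0.032 -30
```

```text
time_s: 5.45
position: [0.5357, -0.1273, 0.0883]
tcp_rot: [[0.866, -0.501, -0.003], [-0.501, -0.866, 0.001], [-0.003, 0.0, -1.0]]
force: [0.1, 0.1, -0.8]
opening: 0.261
time_s: 5.7
position: [0.5371, -0.13, 0.0893]
tcp_rot: [[0.865, -0.502, 0.0], [-0.502, -0.865, -0.0], [0.0, 0.0, -1.0]]
force: [0.3, 1.4, -0.7]
opening: 0.256
t 5.7
tray2 0.97 px 262.0 242.0 mean [ 0.5194 -0.0958  0.0146] rect [ 0.5116 -0.1119] 0.078 0.1334 58.1
tray2 0.64 px 317.0 380.0 mean [ 0.489  -0.2111  0.0077] rect [ 0.5141 -0.1653] 0.1382 0.066 61.0
eraser 0.77 px 318.0 285.0 mean [ 0.5416 -0.1209  0.0759] rect [ 0.5421 -0.1203] 0.0457 0.023 59.8
t 5.85 at [ 0.537  -0.1301  0.0895] phi -30.2 open 0.26 f [-0.8 -0.4 -0.8]
shift [ 0.0008 -0.0005  0.0575] turn [ 0.  -0.  -0.2] rows>= 1
```

View pics/w4.png

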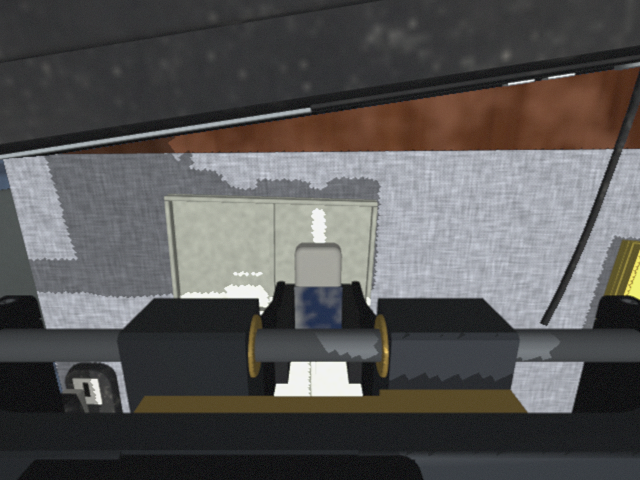

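```bash
python3 - <<'E'
from h import *
s=read_state()
a=ray("wrist",166,198,.0125,s);b=ray("wrist",376,204,.0125,s);m=ray("wrist",275,202,.0125,s)
for q in (a,b,m): print(np.round(q,4))
d=b-a; L=np.linalg.norm(d); ang=np.degrees(np.arctan2(d[1],d[0])); print(L,ang)
u=d/L; n=np.array([u[1],-u[0],0])  # toward -x side
if n@(np.array([0.5,-0.2,0])-a)<0:n=-n
c=(a+b)/2+n*0.040; print("centre",np.round(c,4),"far comp",np.round(c+u*.0325,4),"near",np.round(c-u*.0325,4))
E
```

```text
[ 0.4768 -0.0464  0.0125]
[ 0.5869 -0.1148  0.0125]
[ 0.5335 -0.0823  0.0125]
0.12968453556910908 -31.84504131049499
centre [ 0.5108 -0.1146  0.0125] far comp [ 0.5384 -0.1317  0.0125] near [ 0.4831 -0.0974  0.0125]
```

```bash
python3 -m jog '0.002 0.0005 0.025 0 0 1.6 0.1;0.002 0.0005 0.045 0 0 1.6 0.1;0.002 0.0005 0.055 0 0 1.6 0.1;0.002 0.0005 0.0575 0 0 1.6 0.1;0.002 0.0005 0.0575 0 0 1.6 0.1;0.002 0.0005 0.0575 0 0 1.6 0.32;0.002 0.0005 0.0575 0 0 1.6 0.32'; python3 -m jog '0 0 0 0 0 0 0.32;0 0 -0.01 0 0 0 0.34;0 0 -0.04 0 0 0 0.4;0 0 -0.07 0 0 0 0.5;0 0 -0.07 0 0 0 0.5';  python3 wl.py w5 tray2 eraser; python3 go.py 0.5597 -0.42 0.1 22.4
```

```text
time_s: 6.72
position: [0.5387, -0.1306, 0.0327]
tcp_rot: [[0.851, -0.525, 0.001], [-0.525, -0.851, -0.001], [0.001, -0.0, -1.0]]
force: [-0.4, 0.0, -0.5]
opening: 0.315
time_s: 7.35
position: [0.5401, -0.1312, 0.1048]
tcp_rot: [[0.851, -0.525, 0.005], [-0.525, -0.851, -0.003], [0.006, -0.001, -1.0]]
force: [-0.2, 0.7, -0.6]
opening: 0.482
t 7.35
tray2 0.6 px 318.0 374.0 mean [ 0.4859 -0.2187  0.0053] rect [ 0.5146 -0.1728] 0.1499 0.1125 58.0
eraser 0.63 px 315.0 252.0 mean [ 0.5395 -0.1281  0.0162] rect [ 0.5385 -0.1292] 0.0577 0.0226 58.8
t 7.5 at [ 0.5379 -0.1303  0.1017] phi -31.6 open 0.494 f [ 0.8 -0.2 -0.4]
shift [0.1706 0.2352 0.0016] turn [ -0.    0.1 -54. ] rows>= 6
```

View pics/w5.png

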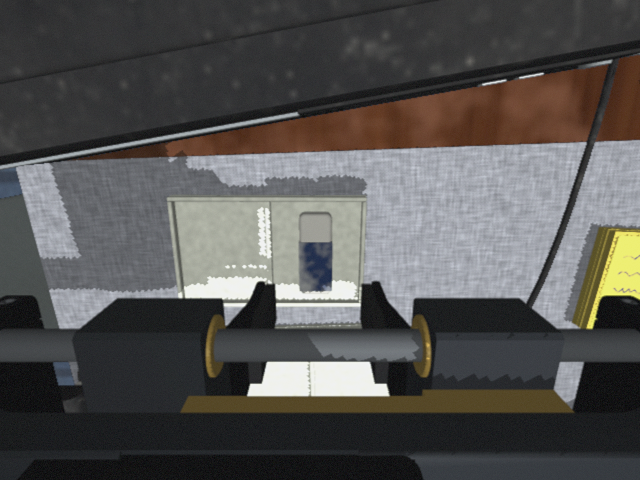

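The eraser sits flat in the far compartment (px 315,252). On to the memory stick.

```bash
python3 -m jog '0.03 0.04 0 0 0 -9 0.4;0.06 0.08 0 0 0 -19 0.4;0.09 0.12 0 0 0 -29 0.4;0.12 0.16 0 0 0 -39 0.4;0.15 0.205 0 0 0 -48 0.4;0.1706 0.235 0.0 0 0 -54 0.4;0.1706 0.235 0 0 0 -54 0.4;0.1706 0.235 0 0 0 -54 0.4'; python3 wl.py w6 usb_stick; python3 go.py 0.5597 -0.42 0.0245 22.4
```

```text
time_s: 8.5
position: [0.5593, -0.4186, 0.1004]
tcp_rot: [[0.925, 0.379, -0.003], [0.379, -0.925, 0.003], [-0.001, -0.004, -1.0]]
force: [0.2, -0.2, 0.4]
opening: 0.398
t 8.5
usb_stick 0.8 px 317.0 253.0 mean [ 0.5577 -0.4173  0.0098] rect [ 0.5589 -0.42  ] 0.0177 0.0527 22.9
t 8.6 at [ 0.5599 -0.418   0.1011] phi 22.4 open 0.398 f [-0.4  0.2  0.4]
shift [-0.0009  0.002   0.0766] turn [-0.2  0.1 -0. ] rows>= 2
```

View pics/w6.png

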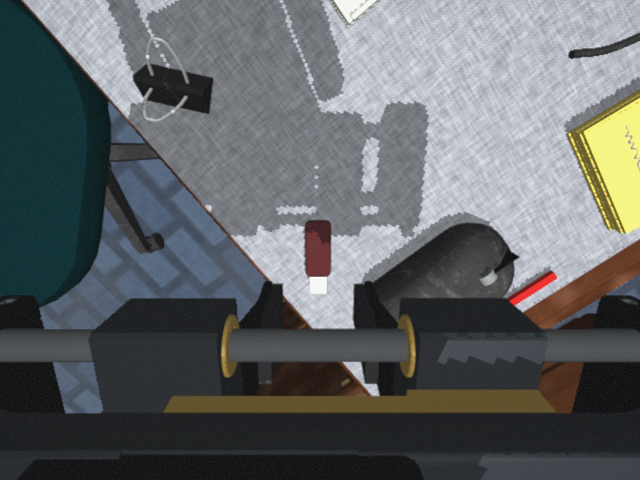

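```bash
python3 -m jog '-0.001 0.0015 0.04 0 0 0 0.33;-0.001 0.0015 0.065 0 0 0 0.33;-0.001 0.0015 0.0765 0 0 0 0.33;-0.001 0.0015 0.0765 0 0 0 0.33;-0.001 0.0015 0.0765 0 0 0 0.33'; python3 go.py 0.559 -0.42 0.0245 22.4
```

```text
time_s: 9.22
position: [0.5607, -0.4222, 0.0268]
tcp_rot: [[0.925, 0.381, 0.002], [0.381, -0.925, -0.002], [0.001, 0.002, -1.0]]
force: [-0.4, -0.0, -0.4]
opening: 0.331
t 9.22 at [ 0.5607 -0.4222  0.0268] phi 22.4 open 0.331 f [-0.4 -0.  -0.4]
shift [-0.0008 -0.0027  0.0023] turn [ 0.1 -0.  -0. ] rows>= 1
```

```bash
python3 -m jog '0 -0.001 0.0025 0 0 0 0.33;0 -0.001 0.0025 0 0 0 0.33'; python3 -m jog '0 0 0 0 0 0 0.05;0 0 0 0 0 0 0.05;0 0 0 0 0 0 0.05;0 0 0 0 0 0 0.05;0 0 -0.03 0 0 0 0.05;0 0 -0.065 0 0 0 0.05'; python3 wl.py w7 usb_stick; python3 go.py 0.513 -0.2285 0.09 -30
```

```text
time_s: 9.48
position: [0.5597, -0.421, 0.0236]
tcp_rot: [[0.925, 0.38, 0.0], [0.38, -0.925, -0.0], [0.0, 0.001, -1.0]]
force: [-0.3, 0.6, -1.2]
opening: 0.33
time_s: 10.22
position: [0.5589, -0.4203, 0.0875]
tcp_rot: [[0.925, 0.38, -0.002], [0.38, -0.925, 0.002], [-0.001, -0.003, -1.0]]
force: [-0.1, -0.1, 0.3]
opening: 0.197
t 10.22
usb_stick 0.92 px 317.0 289.0 mean [ 0.5548 -0.4119  0.0743] rect [ 0.5553 -0.413 ] 0.0176 0.039 22.4
t 10.32 at [ 0.5618 -0.4231  0.0923] phi 22.4 open 0.191 f [1.4 0.7 0.4]
shift [ 0.0289 -0.1985  0.0008] turn [ 0.3 -0.4 52.4] rows>= 5
```

View pics/w7.png

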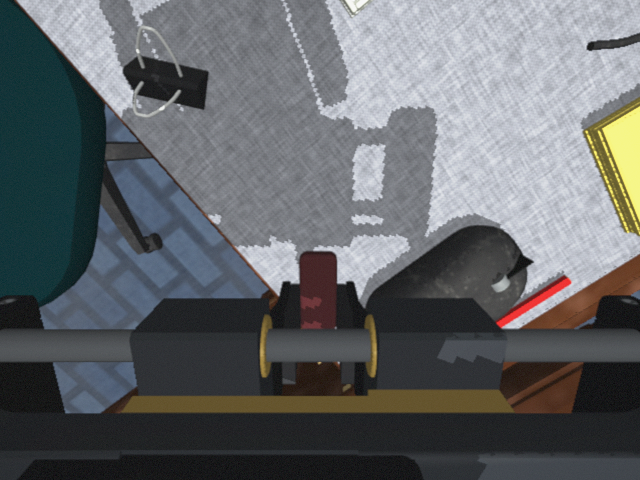

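```bash
python3 -m jog '0.005 -0.03 0 0 0 9 0.05;0.01 -0.065 0 0 0 19 0.05;0.015 -0.1 0 0 0 29 0.05;0.02 -0.14 0 0 0 39 0.05;0.025 -0.175 0 0 0 48 0.05;0.029 -0.1985 0 0 0 52.4 0.05;0.029 -0.1985 0 0 0 52.4 0.05;0.029 -0.1985 0 0 0 52.4 0.05'; python3 wl.py w8 tray3 usb_stick; python3 go.py 0.513 -0.2285 0.03 -30
```

```text
time_s: 11.32
position: [0.5116, -0.2274, 0.0878]
tcp_rot: [[0.866, -0.5, 0.001], [-0.5, -0.866, -0.001], [0.001, 0.0, -1.0]]
force: [-0.5, -0.2, -0.2]
opening: 0.194
t 11.32
tray3 0.9 px 206.0 250.0 mean [ 0.4485 -0.1765  0.0109] rect [ 0.4558 -0.1967] 0.08 0.1986 60.1
tray3 0.78 px 208.0 93.0 mean [ 0.5099 -0.1054  0.0109] rect [ 0.511 -0.113] 0.0802 0.1331 58.1
t 11.47 at [ 0.5114 -0.2277  0.0879] phi -30.1 open 0.198 f [-0.2  0.1  0.3]
shift [ 0.0017 -0.0001  0.0579] turn [ 0.  -0.1 -0.1] rows>= 1
```

View pics/w8.png

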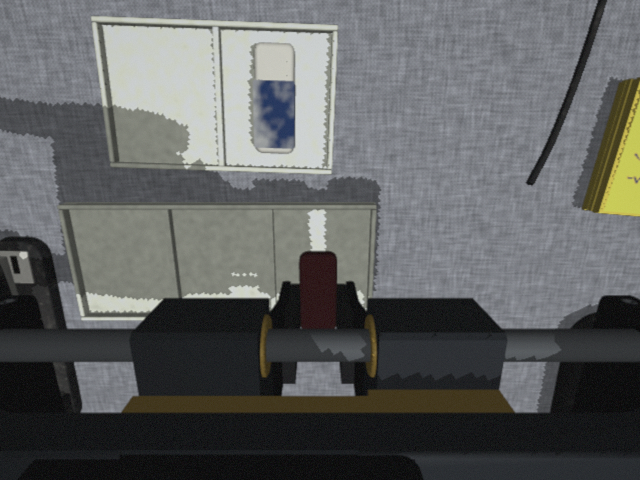

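```bash
python3 -m jog '0.0015 0.001 0.03 0 0 0 0.05;0.0015 0.001 0.05 0 0 0 0.05;0.0015 0.001 0.057 0 0 0 0.05;0.0015 0.001 0.06 0 0 0 0.05;0.0015 0.001 0.06 0 0 0 0.05'; python3 go.py 0.5122 -0.2291 0.0275 -30
```

```text
time_s: 12.1
position: [0.512, -0.2283, 0.0284]
tcp_rot: [[0.866, -0.501, 0.001], [-0.501, -0.866, -0.001], [0.001, 0.0, -1.0]]
force: [-0.2, 0.4, -0.3]
opening: 0.196
t 12.1 at [ 0.512  -0.2283  0.0284] phi -30.1 open 0.196 f [-0.2  0.4 -0.3]
shift [0.0005 0.0006 0.0009] turn [ 0.  -0.1 -0.1] rows>= 1
```

```bash
python3 -m jog '0 0 0.001 0 0 0 0.05;0 0 0.001 0 0 0 0.05;0 0 0.001 0 0 0 0.28;0 0 0.001 0 0 0 0.28;0 0 0.001 0 0 0 0.28;0 0 -0.015 0 0 0 0.3;0 0 -0.04 0 0 0 0.5;0 0 -0.07 0 0 0 0.6'; python3 wl.py w9 usb_stick clip_a; python3 go.py 0.327 -0.298 0.11 -99
```

```text
time_s: 13.1
position: [0.5115, -0.2278, 0.0993]
tcp_rot: [[0.866, -0.501, -0.0], [-0.501, -0.866, 0.0], [-0.0, -0.0, -1.0]]
force: [0.2, 0.3, 0.2]
opening: 0.446
t 13.1
usb_stick 0.82 px 318.0 251.0 mean [ 0.5131 -0.2241  0.0127] rect [ 0.5116 -0.2266] 0.0521 0.0177 60.4
t 13.25 at [ 0.5129 -0.2287  0.1004] phi -30.0 open 0.558 f [ 0.   0.7 -1.1]
shift [-0.1262  0.1531 -0.0101] turn [-0.1 -0.3 69. ] rows>= 7
```

View pics/w9.png

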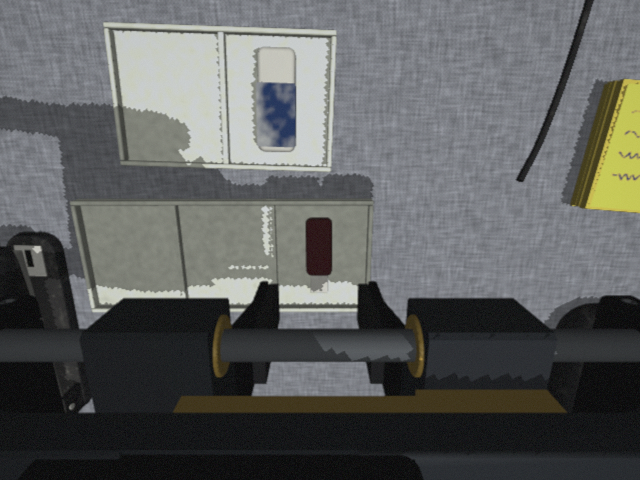

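The stick lies flat in tray3's far compartment (px 318,246). Next is the sharpener.

```bash
python3 -m jog '-0.018 0.022 0 0 0 9.8 0.5;-0.036 0.044 0 0 0 19.7 0.5;-0.054 0.066 -0.005 0 0 29.6 0.5;-0.072 0.088 -0.01 0 0 39.5 0.5;-0.09 0.11 -0.01 0 0 49.3 0.5;-0.11 0.132 -0.01 0 0 59.2 0.4;-0.126 0.153 -0.01 0 0 69 0.4;-0.126 0.153 -0.01 0 0 69 0.4'; python3 -m jog '0 0 0 0 0 0 0.4'; python3 wl.py w10 sharpener clip_a; python3 go.py 0.327 -0.298 0.0285 -99
```

```text
time_s: 14.25
position: [0.3246, -0.2971, 0.1076]
tcp_rot: [[-0.159, -0.987, -0.001], [-0.987, 0.159, 0.002], [-0.002, 0.001, -1.0]]
force: [1.3, -0.6, -0.2]
opening: 0.407
time_s: 14.38
position: [0.3263, -0.2971, 0.1079]
tcp_rot: [[-0.156, -0.988, 0.0], [-0.988, 0.156, 0.0], [-0.0, 0.0, -1.0]]
force: [0.3, 0.7, 0.3]
opening: 0.404
t 14.38
sharpener 0.91 px 318.0 250.0 mean [ 0.3275 -0.2971  0.0127] rect [ 0.3271 -0.297 ] 0.0142 0.0255 81.4
clip_a 0.9 px 378.0 65.0 mean [ 0.4379 -0.354   0.0325] rect [ 0.4377 -0.3519] 0.0203 0.0416 9.4
clip_a 0.62 px 268.0 137.0 mean [ 0.4073 -0.2772  0.032 ] rect [ 0.4075 -0.2771] 0.0202 0.0413 8.7
t 14.53 at [ 0.3267 -0.297   0.108 ] phi -98.9 open 0.397 f [-0.2 -0.6 -0.3]
shift [ 0.0009 -0.0004  0.0795] turn [-0.  -0.   0.1] rows>= 2
```

View pics/w10.png

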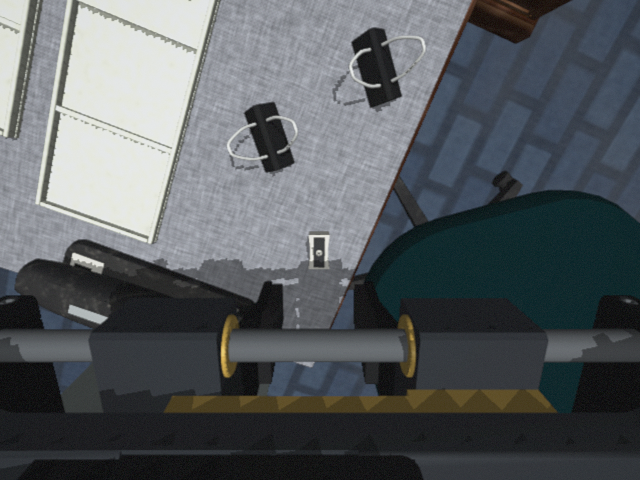

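```bash
python3 -m jog '0 0 0.04 0 0 0 0.3;0 0 0.065 0 0 0 0.3;0 0 0.08 0 0 0 0.3;0 0 0.0805 0 0 0 0.3;0 0 0.0805 0 0 0 0.3'; python3 go.py 0.327 -0.297 0.0275 -99
```

```text
time_s: 15.15
position: [0.3265, -0.2972, 0.0278]
tcp_rot: [[-0.156, -0.988, 0.0], [-0.988, 0.156, -0.0], [0.0, -0.0, -1.0]]
force: [0.4, -0.8, 0.1]
opening: 0.3
t 15.15 at [ 0.3265 -0.2972  0.0278] phi -99.0 open 0.3 f [ 0.4 -0.8  0.1]
shift [-0.0003 -0.0005  0.0003] turn [-0. -0.  0.] rows>= 1
```

```bash
python3 -m jog '0 0 0 0 0 0 0.05;0 0 0 0 0 0 0.05;0 0 0 0 0 0 0.05;0 0 0 0 0 0 0.05;0 0 -0.03 0 0 0 0.05;0 0 -0.07 0 0 0 0.05;0 0 -0.08 0 0 0 0.05'; python3 wl.py w11 sharpener; python3 go.py 0.3995 -0.1643 0.11 -120
```

```text
time_s: 16.02
position: [0.3265, -0.2981, 0.1093]
tcp_rot: [[-0.157, -0.988, 0.002], [-0.988, 0.157, -0.003], [0.003, -0.002, -1.0]]
force: [0.4, 0.7, -0.8]
opening: 0.16
t 16.02
sharpener 0.75 px 317.0 298.0 mean [ 0.3283 -0.298   0.0938] rect [ 0.3272 -0.298 ] 0.014 0.0258 81.5
t 16.12 at [ 0.3263 -0.2977  0.1083] phi -99.1 open 0.156 f [-0.1 -0.5 -0.5]
shift [-0.1432 -0.0514 -0.0019] turn [-0.1 -0.1 20.9] rows>= 3
```

View pics/w11.png

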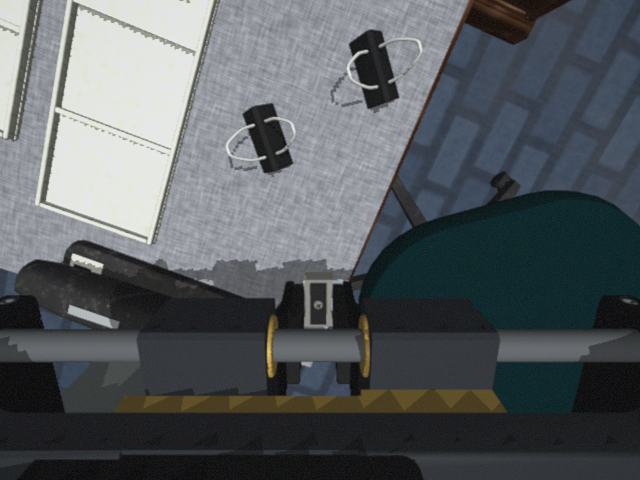

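The sharpener is held level (px 317,303). I'll take it to tray3's near compartment.

```bash
python3 -m jog '-0.04 -0.012 0 0 0 6 0.05;-0.08 -0.028 0 0 0 12 0.05;-0.12 -0.043 0 0 0 18 0.05;-0.143 -0.0515 0 0 0 20.9 0.05;-0.143 -0.0515 0 0 0 20.9 0.05;-0.143 -0.0515 0 0 0 20.9 0.05'; python3 wl.py w12 tray3; python3 go.py 0.3995 -0.1643 0.0318 -120
```

```text
time_s: 16.88
position: [0.3989, -0.1643, 0.1068]
tcp_rot: [[-0.499, -0.867, -0.001], [-0.867, 0.499, 0.001], [0.0, 0.001, -1.0]]
force: [-0.5, -0.1, -0.1]
opening: 0.164
t 16.88
tray3 0.72 px 163.0 141.0 mean [ 0.5187 -0.1149  0.0107] rect [ 0.5113 -0.1131] 0.0809 0.1335 58.1
tray3 0.57 px 318.0 144.0 mean [ 0.4573 -0.1979  0.0108] rect [ 0.4515 -0.1946] 0.0802 0.1876 60.0
tray3 0.36 px 557.0 49.0 mean [ 0.4401 -0.3556  0.0328] rect [ 0.4382 -0.3517] 0.0202 0.0436 8.3
t 16.98 at [ 0.3989 -0.1649  0.1071] phi -120.0 open 0.16 f [ 0.2 -0.8  0.4]
shift [-0.0008 -0.0003  0.0753] turn [ 0. -0. -0.] rows>= 2
```

View pics/w12.png

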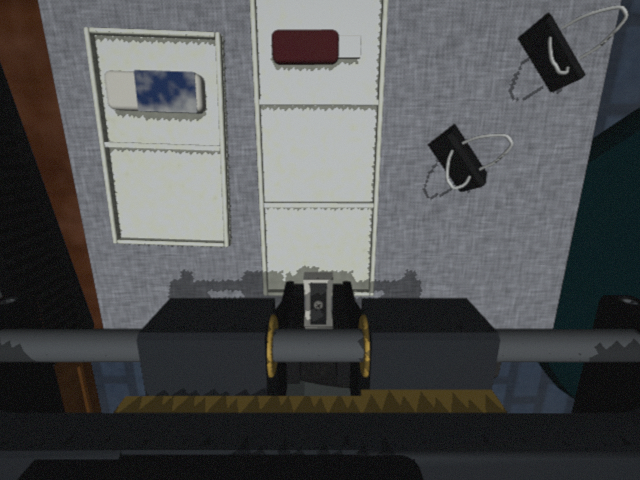

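```bash
python3 -m jog '0 0 0.04 0 0 0 0.05;0 0 0.062 0 0 0 0.05;0 0 0.072 0 0 0 0.05;0 0 0.0755 0 0 0 0.05;0 0 0.0755 0 0 0 0.05'; python3 go.py 0.3995 -0.1643 0.0312 -120
```

```text
time_s: 17.6
position: [0.3995, -0.1645, 0.0323]
tcp_rot: [[-0.5, -0.866, 0.0], [-0.866, 0.5, -0.0], [0.0, -0.001, -1.0]]
force: [0.4, 0.5, 0.1]
opening: 0.16
t 17.6 at [ 0.3995 -0.1645  0.0323] phi -120.0 open 0.16 f [0.4 0.5 0.1]
shift [-0.0002  0.0001  0.0011] turn [-0. -0.  0.] rows>= 1
```

```bash
python3 -m jog '0 0 0.001 0 0 0 0.05;0 0 0.001 0 0 0 0.05;0 0 0.001 0 0 0 0.3;0 0 0.001 0 0 0 0.3;0 0 0.001 0 0 0 0.3;0 0 -0.015 0 0 0 0.3;0 0 -0.04 0 0 0 0.4;0 0 -0.075 0 0 0 0.5'; python3 wl.py w13 sharpener clip_a; python3 go.py 0.4075 -0.2771 0.11 8.7;
```

```text
time_s: 18.6
position: [0.3987, -0.1637, 0.1072]
tcp_rot: [[-0.499, -0.866, -0.002], [-0.866, 0.499, 0.001], [-0.0, 0.002, -1.0]]
force: [0.5, -0.3, 0.2]
opening: 0.432
t 18.6
sharpener 0.92 px 318.0 249.0 mean [ 0.4009 -0.1647  0.0157] rect [ 0.4003 -0.1643] 0.0137 0.0252 58.7
clip_a 0.95 px 558.0 48.0 mean [ 0.4397 -0.3557  0.0325] rect [ 0.438  -0.3515] 0.0201 0.0428 10.0
clip_a 0.92 px 461.0 157.0 mean [ 0.4104 -0.2807  0.0322] rect [ 0.4092 -0.2772] 0.0205 0.0407 15.6
t 18.75 at [ 0.4002 -0.1647  0.1083] phi -119.9 open 0.484 f [-0.2  1.  -0.1]
shift [ 0.0937 -0.0625 -0.0014] turn [-1.000e-01 -3.000e-01 -1.286e+02] rows>= 13
```

View pics/w13.png

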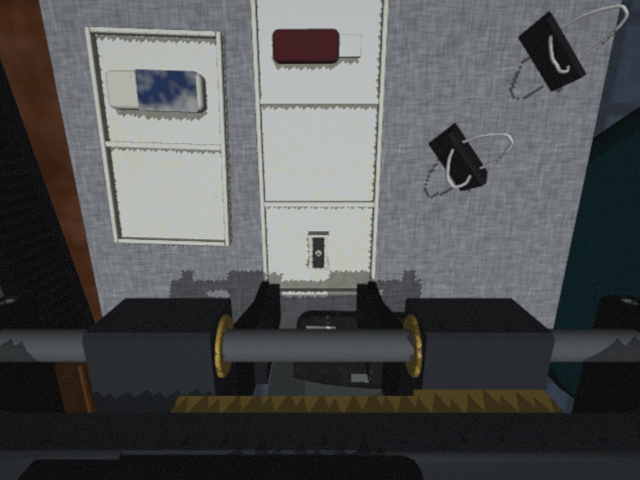

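The sharpener is placed (px 318,250). Now the nearer clip.

```bash
python3 go.py 0.4080 -0.2771 0.11 -171; python3 -m jog '0.015 -0.01 0 0 0 10 0.5;0.03 -0.02 0 0 0 20 0.5;0.05 -0.033 0 0 0 30 0.5;0.068 -0.045 0 0 0 40 0.5;0.085 -0.055 0 0 0 50 0.5;0.094 -0.062 0 0 0 51.1 0.5;0.094 -0.062 0 0 0 51.1 0.5'; python3 wl.py w14 clip_a; python3 go.py 0.4080 -0.2771 0.0425 -171
```

```text
t 18.75 at [ 0.4002 -0.1647  0.1083] phi -119.9 open 0.484 f [-0.2  1.  -0.1]
shift [ 0.0935 -0.0629 -0.0014] turn [-0.2  0.1 51.1] rows>= 5
time_s: 19.62
position: [0.4061, -0.2769, 0.1064]
tcp_rot: [[-0.988, -0.157, -0.0], [-0.157, 0.988, 0.001], [0.0, 0.001, -1.0]]
force: [-0.4, 0.4, 0.0]
opening: 0.502
t 19.62
clip_a 0.63 px 286.0 134.0 mean [ 0.4374 -0.3528  0.032 ] rect [ 0.438  -0.3522] 0.0208 0.0413 10.1
clip_a 0.59 px 315.0 251.0 mean [ 0.407  -0.2778  0.0319] rect [ 0.4079 -0.2773] 0.021 0.0416 7.6
t 19.73 at [ 0.4056 -0.2755  0.1066] phi -171.0 open 0.5 f [-0.8  0.  -0.8]
shift [-0.0022 -0.002   0.0641] turn [ 0.1 -0.1  0. ] rows>= 2
```

View pics/w14.png

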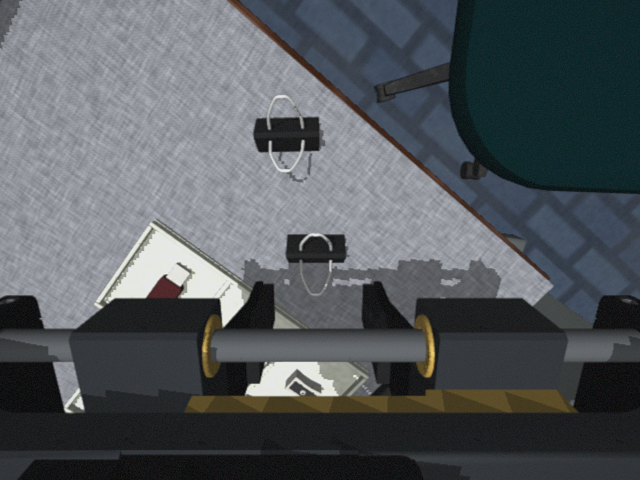

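```bash
python3 -m jog '-0.002 -0.0015 0.03 0 0 0 0.45;-0.002 -0.0015 0.052 0 0 0 0.45;-0.002 -0.0015 0.0645 0 0 0 0.45;-0.002 -0.0015 0.0645 0 0 0 0.45;-0.002 -0.0015 0.0645 0 0 0 0.45'; python3 go.py 0.4080 -0.2771 0.0425 -171
```

```text
time_s: 20.35
position: [0.4086, -0.2777, 0.043]
tcp_rot: [[-0.988, -0.156, 0.001], [-0.156, 0.988, -0.001], [-0.0, -0.001, -1.0]]
force: [-0.6, -0.4, 0.3]
opening: 0.451
t 20.35 at [ 0.4086 -0.2777  0.043 ] phi -171.0 open 0.451 f [-0.6 -0.4  0.3]
shift [0.0005 0.0007 0.0005] turn [-0.  0. -0.] rows>= 1
```

```bash
python3 -m jog '0 0 0 0 0 0 0.05;0 0 0 0 0 0 0.05;0 0 0 0 0 0 0.05;0 0 0 0 0 0 0.05;0 0 -0.03 0 0 0 0.05;0 0 -0.065 0 0 0 0.05;0 0 -0.075 0 0 0 0.05'; python3 wl.py w15 clip_a; python3 go.py 0.4558 -0.1967 0.12 -120
```

```text
time_s: 21.22
position: [0.4091, -0.2784, 0.1191]
tcp_rot: [[-0.988, -0.156, 0.002], [-0.156, 0.988, -0.003], [-0.002, -0.003, -1.0]]
force: [-0.1, -0.3, 0.1]
opening: 0.228
t 21.23
clip_a 0.96 px 318.0 284.0 mean [ 0.4096 -0.2888  0.1069] rect [ 0.4109 -0.2813] 0.0345 0.0316 77.5
clip_a 0.67 px 291.0 138.0 mean [ 0.4389 -0.3518  0.0303] rect [ 0.438 -0.352] 0.0214 0.0412 10.4
clip_a 0.39 px 122.0 400.0 mean [ 0.5486 -0.1248  0.0163] rect [ 0.5474 -0.1248] 0.0364 0.0145 61.0
t 21.32 at [ 0.4087 -0.2781  0.1182] phi -171.0 open 0.222 f [-0.2  0.7 -0.8]
shift [-0.0592  0.073  -0.0018] turn [ -0.1   0.  -51. ] rows>= 5
```

View pics/w15.png

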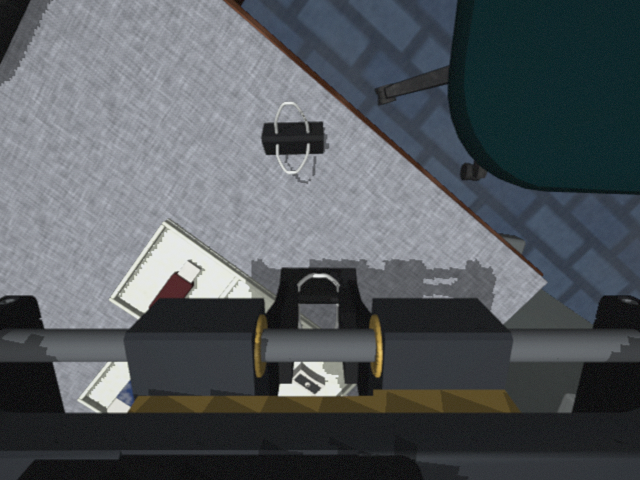

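```bash
python3 -m jog '-0.012 0.015 0 0 0 -10 0.05;-0.024 0.03 0 0 0 -20 0.05;-0.036 0.045 0 0 0 -30 0.05;-0.048 0.06 0 0 0 -40 0.05;-0.059 0.073 0 0 0 -50 0.05;-0.059 0.073 0 0 0 -51 0.05;-0.059 0.073 0 0 0 -51 0.05;-0.059 0.073 0 0 0 -51 0.05'; python3 go.py 0.4558 -0.1967 0.0465 -120
```

```text
time_s: 22.32
position: [0.4549, -0.1969, 0.1172]
tcp_rot: [[-0.503, -0.864, -0.001], [-0.864, 0.503, 0.0], [0.0, 0.001, -1.0]]
force: [0.3, 0.1, -0.5]
opening: 0.226
t 22.32 at [ 0.4549 -0.1969  0.1172] phi -120.2 open 0.226 f [ 0.3  0.1 -0.5]
shift [-0.0007 -0.0007  0.0707] turn [ 0.  -0.  -0.2] rows>= 2
```

```bash
python3 -m jog '-0.0005 -0.0005 0.035 0 0 0 0.05;-0.0005 -0.0005 0.058 0 0 0 0.05;-0.0005 -0.0005 0.068 0 0 0 0.05;-0.0005 -0.0005 0.0705 0 0 0 0.05;-0.0005 -0.0005 0.0705 0 0 0 0.05'; python3 go.py 0.4558 -0.1967 0.0465 -120
```

```text
time_s: 22.95
position: [0.4562, -0.1966, 0.0475]
tcp_rot: [[-0.501, -0.865, 0.001], [-0.865, 0.501, -0.001], [0.0, -0.001, -1.0]]
force: [-0.9, 0.3, -0.8]
opening: 0.224
t 22.95 at [ 0.4562 -0.1966  0.0475] phi -120.1 open 0.224 f [-0.9  0.3 -0.8]
shift [0.0003 0.0003 0.001 ] turn [-0.1 -0.  -0.1] rows>= 1
```

```bash
python3 -m jog '0 0 0.001 0 0 0 0.05;0 0 0.001 0 0 0 0.05;0 0 0.001 0 0 0 0.4;0 0 0.001 0 0 0 0.4;0 0 0.001 0 0 0 0.4;0 0 -0.025 0 0 0 0.45;0 0 -0.05 0 0 0 0.5;0 0 -0.075 0 0 0 0.5'; python3 wl.py w16 clip_a; python3 go.py 0.438 -0.352 0.12 9.6;
```

```text
time_s: 23.95
position: [0.4558, -0.1961, 0.1227]
tcp_rot: [[-0.501, -0.866, -0.0], [-0.866, 0.501, 0.0], [-0.0, 0.001, -1.0]]
force: [-0.4, 1.4, 0.1]
opening: 0.487
t 23.95
clip_a 0.73 px 525.0 159.0 mean [ 0.4395 -0.3544  0.0318] rect [ 0.4383 -0.3516] 0.0207 0.0418 9.1
t 24.05 at [ 0.4573 -0.1971  0.1241] phi -120.0 open 0.495 f [ 0.5 -0.6  0.6]
shift [ 0.1437 -0.0608  0.0045] turn [-1.000e-01 -4.000e-01 -1.296e+02] rows>= 13
```

View pics/w16.png

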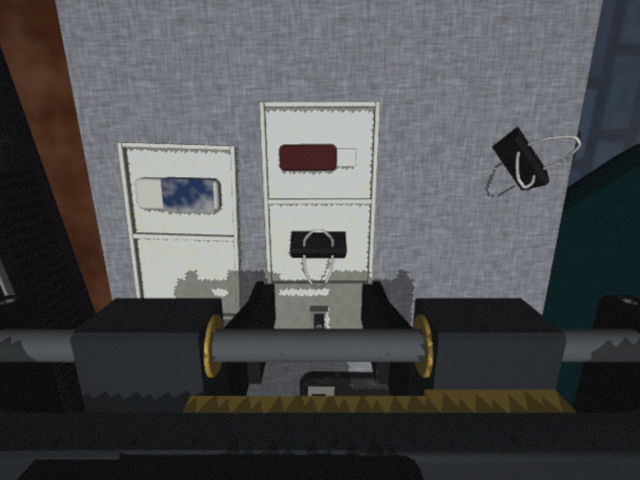

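The clip stands upright in tray3's middle compartment (px 318,244). Now the last clip, turning to 9.6° so it can go into tray2 edge-on.

```bash
python3 -m jog '0.018 -0.007 0 0 0 -10 0.5;0.036 -0.015 0 0 0 -20 0.5;0.054 -0.022 0 0 0 -30 0.5;0.072 -0.03 0 0 0 -40 0.5;0.09 -0.038 0 0 0 -50 0.5;0.108 -0.045 0 0 0 -60 0.5;0.126 -0.053 0 0 0 -70 0.5;0.1437 -0.061 0.0045 0 0 -80 0.5'; python3 go.py 0.438 -0.352 0.12 9.6
```

```text
time_s: 25.05
position: [0.4364, -0.3516, 0.1165]
tcp_rot: [[0.769, -0.639, -0.001], [-0.639, -0.769, 0.001], [-0.001, -0.0, -1.0]]
force: [0.4, 0.1, 0.3]
opening: 0.496
t 25.05 at [ 0.4364 -0.3516  0.1165] phi -39.7 open 0.496 f [0.4 0.1 0.3]
shift [ 0.0015 -0.0007 -0.0035] turn [ -0.    0.  -49.3] rows>= 5
```

```bash
python3 -m jog '0.001 0 0 0 0 -10 0.5;0.001 0 0 0 0 -20 0.5;0.001 0 0 0 0 -30 0.5;0.001 0 0 0 0 -40 0.5;0.001 0 0 0 0 -49.3 0.5;0.001 0 0 0 0 -49.3 0.5;0.001 0 0 0 0 -49.3 0.5'; python3 wl.py w17 clip_a; python3 go.py 0.438 -0.352 0.0425 9.6
```

```text
time_s: 25.92
position: [0.4374, -0.3515, 0.1169]
tcp_rot: [[0.987, 0.158, -0.001], [0.158, -0.987, 0.001], [-0.001, -0.001, -1.0]]
force: [0.1, 0.3, 0.3]
opening: 0.5
t 25.93
clip_a 0.96 px 386.0 21.0 mean [ 0.4635 -0.204   0.0335] rect [ 0.4576 -0.2032] 0.0324 0.018 12.8
clip_a 0.96 px 318.0 248.0 mean [ 0.4379 -0.3516  0.0326] rect [ 0.4375 -0.3516] 0.0204 0.0415 12.1
t 26.02 at [ 0.4375 -0.3517  0.1172] phi 9.2 open 0.5 f [-0.3 -0.6  0.1]
shift [0.0005 0.0004 0.0747] turn [-0.   0.  -0.4] rows>= 2
```

View pics/w17.png

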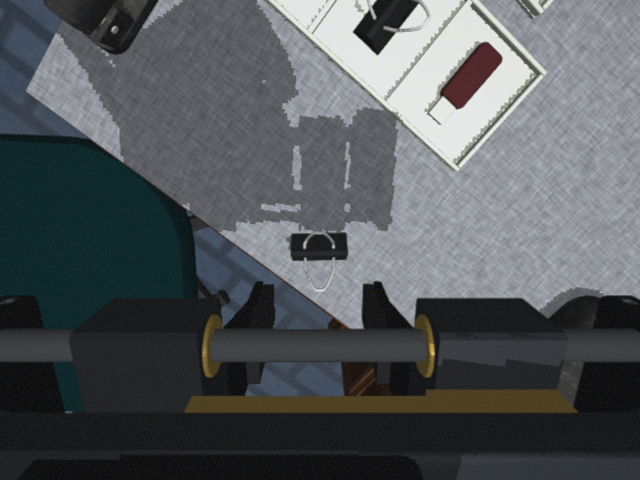

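```bash
python3 -m jog '0.0005 0 0.04 0 0 -0.8 0.45;0.0005 0 0.062 0 0 -0.8 0.45;0.0005 0 0.075 0 0 -0.8 0.45;0.0005 0 0.075 0 0 -0.8 0.45;0.0005 0 0.075 0 0 -0.8 0.45'; python3 go.py 0.4378 -0.352 0.0425 9.6
```

```text
time_s: 26.65
position: [0.4385, -0.3522, 0.0432]
tcp_rot: [[0.985, 0.174, 0.001], [0.174, -0.985, -0.001], [0.001, 0.001, -1.0]]
force: [-0.4, -0.8, 0.4]
opening: 0.45
t 26.65 at [ 0.4385 -0.3522  0.0432] phi 10.0 open 0.45 f [-0.4 -0.8  0.4]
shift [-0.0007 -0.0003  0.0007] turn [ 0.1 -0.   0.4] rows>= 1
```

```bash
python3 -m jog '0 0 0 0 0 0 0.05;0 0 0 0 0 0 0.05;0 0 0 0 0 0 0.05;0 0 0 0 0 0 0.05;0 0 -0.03 0 0 0 0.05;0 0 -0.065 0 0 0 0.05;0 0 -0.085 0 0 0 0.05;0 0 -0.085 0 0 0 0.05'; python3 wl.py w18 clip_a; python3 go.py 0.4831 -0.0974 0.128 -31.8
```

```text
time_s: 27.65
position: [0.4388, -0.3525, 0.1289]
tcp_rot: [[0.985, 0.175, 0.002], [0.175, -0.985, -0.003], [0.002, 0.003, -1.0]]
force: [-0.4, 0.1, -0.1]
opening: 0.222
t 27.65
clip_a 0.77 px 384.0 23.0 mean [ 0.4549 -0.2012  0.0243] rect [ 0.4567 -0.2012] 0.0324 0.0227 16.9
clip_a 0.66 px 317.0 283.0 mean [ 0.4361 -0.3422  0.117 ] rect [ 0.4362 -0.3492] 0.0351 0.0307 79.1
t 27.75 at [ 0.4377 -0.3513  0.127 ] phi 10.0 open 0.223 f [ 1.  -0.2 -1.5]
shift [ 0.089  -0.2421 -0.0008] turn [-0.   0.  41.8] rows>= 5
```

View pics/w18.png

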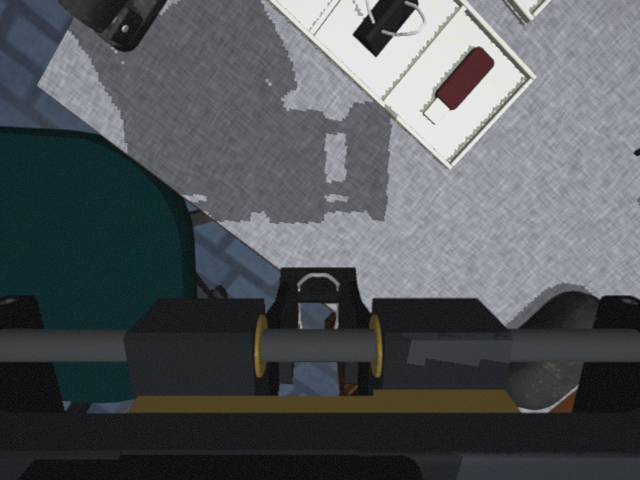

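```bash
python3 -m jog '0.012 -0.03 0 0 0 6 0.05;0.025 -0.07 0 0 0 13 0.05;0.04 -0.11 0 0 0 20 0.05;0.055 -0.15 0 0 0 28 0.05;0.07 -0.19 0 0 0 35 0.05;0.083 -0.225 0 0 0 41 0.05;0.089 -0.242 0 0 0 41.8 0.05;0.089 -0.242 0 0 0 41.8 0.05'; python3 wl.py w19 tray2;  python3 go.py 0.4831 -0.0974 0.0465 -31.8
```

```text
time_s: 28.75
position: [0.4826, -0.0964, 0.1263]
tcp_rot: [[0.852, -0.524, -0.003], [-0.524, -0.852, 0.001], [-0.003, 0.0, -1.0]]
force: [-0.4, -0.2, -1.0]
opening: 0.226
t 28.75
tray2 0.71 px 316.0 367.0 mean [ 0.4337 -0.1754  0.0176] rect [ 0.4515 -0.1391] 0.1718 0.0691 60.1
tray2 0.58 px 362.0 234.0 mean [ 0.5223 -0.1105  0.0108] rect [ 0.511  -0.1126] 0.08 0.133 58.0
t 28.85 at [ 0.4832 -0.0982  0.1268] phi -31.7 open 0.224 f [-0.   0.3 -0.4]
shift [-0.0004 -0.0006  0.0803] turn [0.  0.1 0.1] rows>= 2
```

View pics/w19.png

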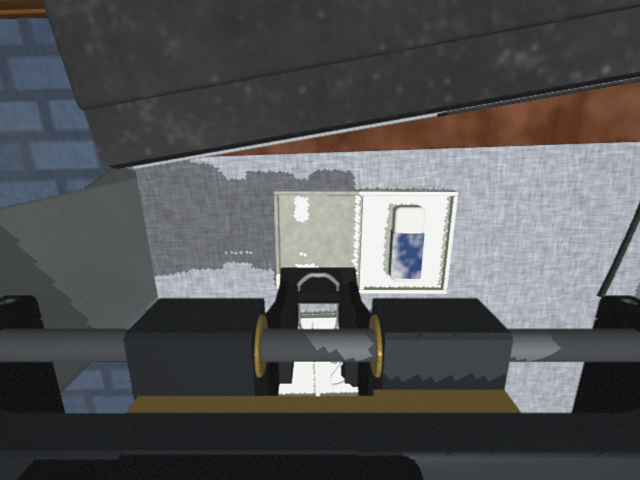

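```bash
python3 -m jog '-0.0005 -0.0005 0.04 0 0 0 0.05;-0.0005 -0.0005 0.065 0 0 0 0.05;-0.0005 -0.0005 0.077 0 0 0 0.05;-0.0005 -0.0005 0.0795 0 0 0 0.05;-0.0005 -0.0005 0.0795 0 0 0 0.05'; python3 go.py 0.4831 -0.0974 0.0465 -31.8
```

```text
time_s: 29.48
position: [0.4837, -0.0978, 0.0485]
tcp_rot: [[0.85, -0.527, 0.001], [-0.527, -0.85, -0.0], [0.001, -0.0, -1.0]]
force: [-0.6, 0.2, -0.5]
opening: 0.225
t 29.48 at [ 0.4837 -0.0978  0.0485] phi -31.8 open 0.225 f [-0.6  0.2 -0.5]
shift [-0.0007  0.      0.002 ] turn [-0.  -0.1  0. ] rows>= 1
```

```bash
python3 -m jog '0 0 0.0015 0 0 0 0.05;0 0 0.0015 0 0 0 0.05;0 0 0.0015 0 0 0 0.4;0 0 0.0015 0 0 0 0.4;0 0 0.0015 0 0 0 0.4;0 0 -0.025 0 0 0 0.45;0 0 -0.05 0 0 0 0.5;0 0 -0.08 0 0 0 0.5'; python3 wl.py w20 clip_a eraser; python3 go.py 0.40 -0.45 0.25 -60
```

```text
time_s: 30.48
position: [0.4829, -0.097, 0.1285]
tcp_rot: [[0.85, -0.526, -0.001], [-0.526, -0.85, 0.001], [-0.001, 0.0, -1.0]]
force: [0.6, -0.4, -0.3]
opening: 0.493
t 30.48
clip_a 0.85 px 350.0 372.0 mean [ 0.4481 -0.1782  0.0494] rect [ 0.4687 -0.1394] 0.1367 0.0318 72.1
clip_a 0.76 px 319.0 245.0 mean [ 0.4822 -0.0983  0.0348] rect [ 0.4833 -0.0968] 0.0412 0.0202 57.4
eraser 0.9 px 404.0 241.0 mean [ 0.5389 -0.1282  0.0162] rect [ 0.5385 -0.1295] 0.0585 0.0233 58.2
t 30.62 at [ 0.4842 -0.0976  0.1293] phi -31.7 open 0.5 f [-1.1 -0.4 -0.2]
shift [ 0.1143  0.3439 -0.1205] turn [-0.1 -0.2 28.3] rows>= 7
```

View pics/w20.png

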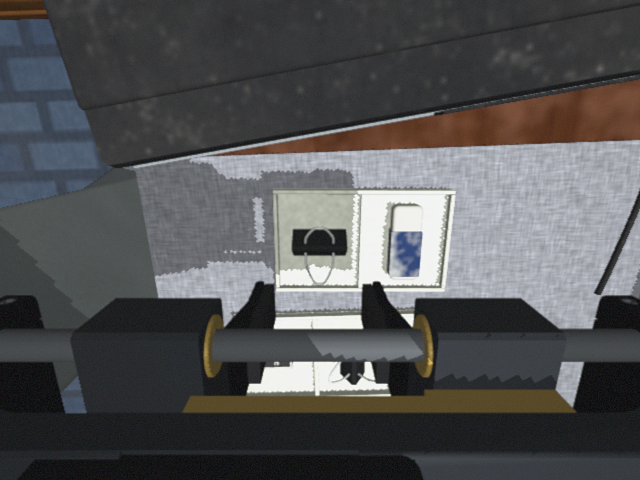

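Both tray2 items are in (clip at px 319,241, eraser at 405,240). I'll retreat toward the start pose so the top camera has a clear final view.

```bash
python3 -m jog '0.015 0.03 -0.02 0 0 4 0.5;0.03 0.08 -0.05 0 0 8 0.5;0.05 0.14 -0.08 0 0 12 0.5;0.07 0.2 -0.11 0 0 17 0.5;0.085 0.26 -0.12 0 0 22 0.5;0.1 0.31 -0.12 0 0 26 0.5;0.114 0.344 -0.12 0 0 28 0.5;0.114 0.344 -0.12 0 0 28 0.5'; python3 go.py 0.2 -0.59 0.25 -72
```

```text
time_s: 31.62
position: [0.3979, -0.4528, 0.2463]
tcp_rot: [[0.5, -0.866, -0.001], [-0.866, -0.5, 0.0], [-0.001, 0.0, -1.0]]
force: [-1.3, -0.2, -0.6]
opening: 0.499
t 31.62 at [ 0.3979 -0.4528  0.2463] phi -60.0 open 0.499 f [-1.3 -0.2 -0.6]
shift [ 0.0198  0.24   -0.0037] turn [ 0.  0. 12.] rows>= 4
```

```bash
python3 -m jog '0.003 0.04 0 0 0 3 0.5;0.007 0.09 0 0 0 6 0.5;0.012 0.15 0 0 0 9 0.5;0.017 0.2 0 0 0 11 0.5;0.02 0.24 0 0 0 12 0.5;0.02 0.24 0 0 0 12 0.5;0.02 0.24 0 0 0 12 0.5'; python3 - <<'E'
from h import *
p,d=capture("top"); cv2.imwrite("pics/topF.png",cv2.resize(p[170:370,190:440],None,fx=3,fy=3,interpolation=cv2.INTER_CUBIC)[:,:,::-1])
T={"tray2":((.5108,-.1140),-31.9),"tray3":((.4557,-.1967),-29.9)}
for l in ["clip_a","eraser","usb_stick","sharpener","mouse","stapler"]:
    for r in silhouettes(l,"top")[:3]:
        P=backproj("top",r["region"],d)
        if len(P)<10: continue
        ct,(w,h),a=cv2.minAreaRect(np.float32(P[:,:2])); out=[]
        for k,(c,an) in T.items():
            u=np.array([np.cos(np.radians(an)),np.sin(np.radians(an))]); n=np.array([-u[1],u[0]])
            q=np.array(ct)-c; out.append((k,"x",round(q@n*1000),"y",round(q@u*1000)))
        print(l,round(r["score"],2),np.round(ct,3),round(w,3),round(h,3),"z98",np.percentile(P[:,2],98).round(4),out)
E
```

```text
time_s: 32.5
position: [0.2027, -0.5862, 0.2469]
tcp_rot: [[0.314, -0.949, 0.0], [-0.949, -0.314, 0.003], [-0.003, -0.001, -1.0]]
force: [0.4, 1.1, -0.0]
opening: 0.501
clip_a 0.95 [ 0.481 -0.1  ] 0.033 0.041 z98 0.0354 [('tray2', 'x', -4, 'y', -33), ('tray3', 'x', 96, 'y', -26)]
clip_a 0.89 [ 0.452 -0.194] 0.042 0.033 z98 0.0334 [('tray2', 'x', -99, 'y', -8), ('tray3', 'x', 1, 'y', -5)]
eraser 0.92 [ 0.539 -0.128] 0.061 0.024 z98 0.0198 [('tray2', 'x', 3, 'y', 32), ('tray3', 'x', 101, 'y', 39)]
usb_stick 0.93 [ 0.512 -0.228] 0.052 0.02 z98 0.0162 [('tray2', 'x', -96, 'y', 61), ('tray3', 'x', 1, 'y', 64)]
usb_stick 0.37 [ 0.312 -0.178] 0.145 0.037 z98 0.0595 [('tray2', 'x', -159, 'y', -135), ('tray3', 'x', -55, 'y', -134)]
sharpener 0.46 [ 0.4   -0.164] 0.013 0.024 z98 0.0184 [('tray2', 'x', -101, 'y', -67), ('tray3', 'x', 0, 'y', -64)]
mouse 0.82 [ 0.639 -0.407] 0.112 0.055 z98 0.041 [('tray2', 'x', -181, 'y', 264), ('tray3', 'x', -91, 'y', 264)]
stapler 0.91 [ 0.312 -0.178] 0.144 0.035 z98 0.0595 [('tray2', 'x', -160, 'y', -134), ('tray3', 'x', -56, 'y', -133)]
stapler 0.15 [ 0.641 -0.408] 0.11 0.065 z98 0.041 [('tray2', 'x', -181, 'y', 266), ('tray3', 'x', -91, 'y', 266)]
```

View pics/topF.png

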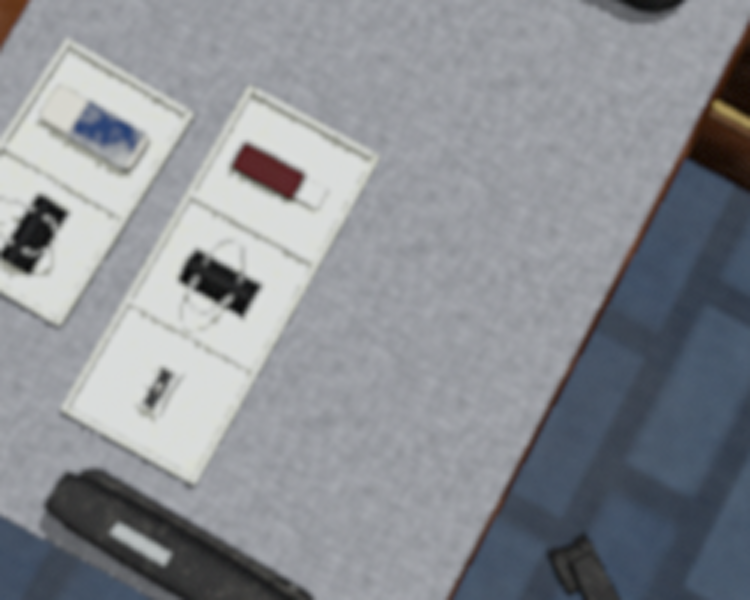

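The final view shows one thing in each compartment, all upright: eraser px (95,130), clip (35,233), stick (280,177), clip (220,283), sharpener (157,393). The stapler hasn't moved.

```bash
python3 -c "
from rig import *
print(hand_in())"
```

```text
the job is handed in; nothing more can be done
None
```

Both kits are made up and the job was handed in at about 33 s of the 102 s allowed. The two-compartment tray holds a clip and the eraser. The three-compartment tray holds the other clip in the middle, the memory stick and the sharpener.

- **Position:** In the last top-camera check each thing lay within about 6 mm of its compartment's centre. Heights matched things lying on the tray floors, and all stood the same way up as before. The gripper was clear of everything.
- **Bystanders:** The stapler read within 2 mm of where it started. The mouse's measured centre read 8 mm differently in x, in both cases inside the 25 mm limit. The arm never went near enough to touch it, and its outline was also measured 15 mm narrower the second time. I take that as measuring error, but did not check it separately.
- **Forces:** The readings I took at each step stayed below about 3 N.

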